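# Load a glass test piece under a spring clip

## Task

Press the long thumb bar of the holder's spring clip down with one fingertip so that its rubber foot rises, and keep it down while the other fingertip pushes the small glass plate along its channel, beneath the foot, until it is fully home against the metal end stop. Then let the bar up so that the clip closes on the glass, and move clear. The glass is only pushed, never picked up, and the other things on the table are left alone.

Things in the scene. Friction and masses are not known exactly. Their poses are not given: they have to be found in the camera images.
- fixture: Fixed holder on a plywood base 190 x 150 x 10 mm (x -147 to 43, y -70 to 80 mm). Origin: at table level under the hinge line, level in x with the clip's foot. x axis: the push direction, from the open end to the end stop; z up. A cork bed 58 mm wide, centred on y = 37, runs the base's whole length; its top is 22 mm above the table.
- stop_face (a point): Foot of the end stop's face, on the bed: (25, 37, 22) mm in the holder's frame. The stop is a bar 12 mm thick, standing 8 mm above the bed. Two aluminium rails 4 mm thick, 5 mm above the bed, guide the glass from holder x = -75 to 25 mm, with 54 mm between them (y = 10 to 64).
- hinge (a point): Middle of the clip's hinge shaft, (-62, 0, 28) mm in the holder's frame; the shaft runs along holder x from -137 to 13 mm. Shaft and cheeks lie within 5 mm either side of y = 0 and below 35 mm above the table.
- clip (a joint): Angle (rad) of the sprung rocker clip: 0 at rest, where its foot blocks the 8 mm glass; grows as the thumb bar is pressed; stop at 0.36. At 0.14 the foot just clears, or rests on, the glass. At 0.25 the bar's top is level, 3 mm above the bed's height, and the foot 12 mm or more above the bed. The bar needs about 4 N to start, 7 to 8 N at 0.25; let go, the clip shuts.
- bar_mid (a point): Middle of the thumb bar's top face (moves with the clip). The bar is a smooth steel plate across the hinge from the channel (holder y = -19 to -49 mm), 114 mm long, parallel to the channel (x = -136 to -22), so a fingertip can slide along it. At rest it rises 0.25 rad away from the hinge, its middle about 33 mm above the table.
- clip_foot (a point): Middle of the underside of the clip's rubber foot: 12 mm across, upright sides, at holder x = 0, y = 42 mm, 3 mm above the bed at rest. It hangs from a steel arm 12 mm wide that crosses from the hinge, 42 mm above the table at rest, about 55 mm when open.
- coupon: The glass plate to load: 60 mm (its x, along the channel) x 50 mm (y) x 8 mm thick, 60 g, greenish clear glass, lying on the bed in the mouth of the channel with its leading edge short of the foot. Origin: centre of its underside. Fully home its leading edge is on the end stop and its origin is at holder x = -5 mm.
- spare: Bystander: an identical glass plate, 60 x 50 x 8 mm, flat on the table beside the holder (not the one to load). Origin: centre of its underside.
- oil_jar: Bystander: small jar, 40 mm across, 55 mm high, standing on the table beside the holder. Origin: centre of its underside.
- water: Bystander: plastic bottle with a red cap, 64 mm across, 200 mm high, standing beyond the holder. Origin: centre of its underside.
- cutter: Bystander: brass glass cutter, 126 mm long, 12 mm thick, lying along its x beside the holder. Origin: below its middle, at table level.
- square: Bystander: wooden block 16 x 90 x 22 mm. Origin: centre of its underside.
- pot: Bystander: clay pot, 84 mm across, 85 mm high, right of the work. Origin: centre of its underside.
- tape: Bystander: paper ring 90 mm across, 22 mm high, left of the work. Origin: centre of its underside.
Things that resemble listed ones, but are neither listed nor needed, are in the scene too. What is shaped like the coupon but pink is not meant. Leave any yellow look-alike of the fixture alone.

How it is judged:
By the outcome, as a careful person would: the job done as asked, in the order asked, and still so for the second after the job is handed in, with the robot touching nothing.
It also fails if it takes over 40 s, if anything falls off the work surface, if the arm or the gripper's body presses on something with over 40 N, if the wrist force passes 120 N, or if a joint passes its speed limit or range.

## Robot

A 7-joint arm with a two-finger parallel gripper is mounted at the origin on the work surface. World frame = base frame: x ahead of the robot, y to its left, z up, the work surface at z = 0. Lengths are in m, angles in degrees, forces in N, time in s.
With the tool pointing down it reaches from about 0.35 to 0.9 m from the base axis. Payload 8.1 kg.
Tool frame: the origin (TCP) lies on the centre line of the jaws, within the pads' length; the fingertips stand 11 mm ahead of it and the grasp point (between the pads) lies 8 mm behind it; z points along the fingers, y is the line along which they close (so a half turn about z gives the same grasp; the last joint's range is limited). The gripper opens to 92 mm and grips with 3 to 60 N. Pads are 19 mm wide; open, the fingers measure 130 mm over their backs; the gripper's body (75 mm by 190 mm) begins 47 mm behind the grasp point.
Start: joints at [57.834, 24.895, 1.432, 90.138, -0.665, 64.973, -4.303], TCP at [0.277, -0.56, 0.238] pointing down, gripper open.
Joint ranges: [-149.89, 149.89], [-25.12, 119.58], [-72.63, 75.52], [4.76, 147.25], [-75.54, 255.54], [6.69, 114.76], [-157.13, 157.13]. Speed limits (degrees/s): [127.2, 127.2, 172.46, 172.46, 180, 180, 180].

## Interface

Orientations are given as [roll, pitch, yaw] about the fixed x, y, z axes, in that order (R = Rz(yaw) Ry(pitch) Rx(roll)).
In Python, from rig import get_state, snapshot, finish_job gives the robot as it stands.
- The arm moves only by the shell command python3 -m creep 'ROWS' [FORCE]. ROWS is JSON, a list of rows, each a list of 3 entries, a list of its own where there are three numbers: the shift along the tool's x, y, z in mm, then the turn, a rotation vector about the tool's x, y, z in degrees, then the opening, from 0 (shut) to 1 (fully open). In form: [[[dx, dy, dz], [ax, ay, az], jaw], ...]. A call has 1 to 8 rows; each row is the pose to reach, as a shift and turn from the pose commanded when the call began, along the tool's axes at that moment; what a row does not reach only later rows make up. A row lasts 1/10 s, in which the tool goes at most 50 mm and 8.59 degrees, less where a joint would pass 70% of its speed; a pose out of reach is approached as far as the arm can. A call with a gripper value outside its range is refused whole. The fingers move at their own pace and stop on an object; FORCE is the grip in N (left out, the last holds). Time passes only in rows, so rows that repeat a pose let the fingers close. It gives the time, the measured TCP pose, the force, the opening and the grip force at its end, in the units of the state.
- get_state(): the state, without advancing time (a new reading comes with each control period).
- snapshot(name): name is "scene" or "side" or "wrist"; returns a dict with "frame" (480x640x3 uint8, red, green, blue), "K" (3x3 intrinsics, pixels), "view" (4x4, takes a point from world to camera coordinates); the wrist camera has in their place "T_tool_cam" (4x4, takes a point from camera to tool coordinates, whose origin is the TCP and whose axes are the flange's). Camera axes: x right, y up, looking along -z (the intrinsics and any distortion apply to the point x, -y, -z); pixel columns grow to the right and rows downward; lengths in m; the calibration is good to about 2 mm. A picture is of the moment at which its call begins: read the wrist's pose just before it. There is no depth.
- finish_job(): hands the job in; it is judged then, once.
The state is a dict: "time_s": time; "qpos": joint angles; "joint_velocities": joint speeds; "joint_torque": joint torques, N m; "tcp_pos": TCP position; "ee_rot": TCP orientation; "force": force on the tool from outside, world axes, zero at the start; "torque": the same for the moment, N m; "finger_gap": finger opening in m; "finger_force": force on a finger pad.
Only numpy, scipy, OpenCV 4.12 (cv2) and the standard library are available. Lean on these libraries where they do the work, as an engineer would, in place of code of your own. Each camera call takes 0.05 s, during which the arm holds its last target. There are 200 camera calls.

## Working session

There is one attempt and no reset: what is moved stays moved. The work goes in short steps, Python scripts to look and compute and a shell command to move; the robot and the scene stay as the last step left them, time stands still between calls to the robot, and variables do not carry over. Pictures are saved under pics/ and viewed, at most 10 in all, crops included, and the job is handed in when it is done.

```bash
ls; mkdir -p pics; python3 - <<'E'
from rig import *
import cv2,pickle
s=get_state();print({k:s[k] for k in('time_s','tcp_pos','ee_rot','force','finger_gap')})
d={}
for n in('scene','side'):
    d[n]=snapshot(n);cv2.imwrite(f'pics/{n}0.png',d[n]['frame'][:,:,::-1])
pickle.dump(d,open('d0.pkl','wb'))
E
```

```text
pics
{'time_s': 0.0, 'tcp_pos': array([ 0.27652617, -0.55998188,  0.23696483]), 'ee_rot': array([-1.79914999e+02,  7.53906103e-03,  2.62797220e+01]), 'force': array([-0.44146926, -0.11629926, -0.17963459]), 'finger_gap': 0.09215874054424869}
```

View pics/scene0.png

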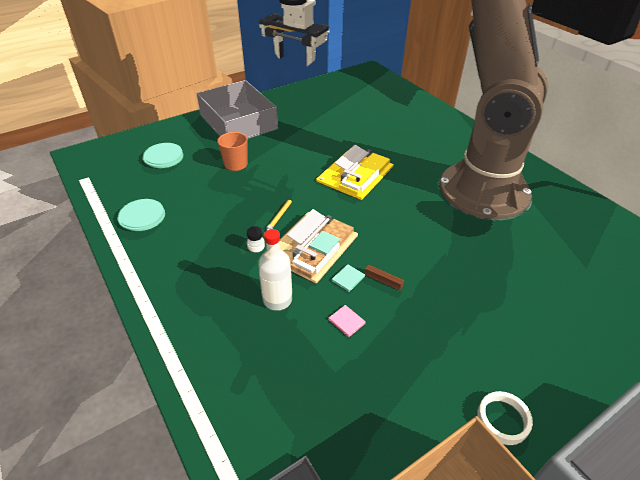

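View pics/side0.png

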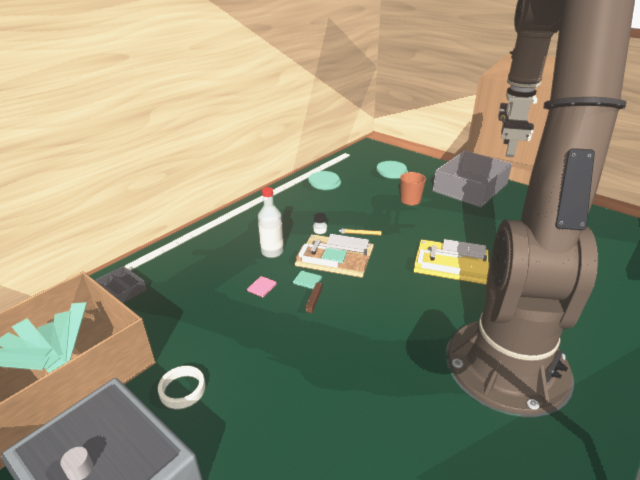

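The scene view shows the real plywood holder at (318,243) and the yellow look-alike at (355,170). There are three plates: green on the bed (325,241), which is the coupon, green on the table (349,278), which is the spare, and pink (347,320). The bottle at (276,275) stands at the stop end, and the bar is on the far side from the spare. The side view shows the holder at (335,255), yellow at (452,260). I'll check the choice in a close crop.

```bash
python3 - <<'E'
import cv2,pickle,numpy as np
d=pickle.load(open('d0.pkl','rb'))
a=d['scene']['frame'][200:290,260:380,::-1]; b=d['side']['frame'][225:300,290:390,::-1]
a=cv2.resize(a,(800,600),interpolation=cv2.INTER_CUBIC)
cv2.imwrite('pics/c1.png',a)
for n in d: print(n,d[n]['K'].tolist(),np.linalg.inv(d[n]['view']).round(3).tolist(),[k for k in d[n]])
E
```

```text
scene [[471.9161256886983, 0.0, 321.16037583001355], [0.0, 471.9161256886983, 237.55569421321837], [0.0, 0.0, 1.0]] [[-0.836, -0.374, 0.401, 0.964], [0.548, -0.586, 0.597, 0.62], [0.012, 0.719, 0.695, 0.82], [0.0, 0.0, 0.0, 1.0]] ['frame', 'K', 'view']
side [[468.44029213092983, 0.0, 322.5798407512479], [0.0, 468.44029213092983, 240.66377951878226], [0.0, 0.0, 1.0]] [[-0.764, 0.358, -0.537, -0.141], [-0.645, -0.433, 0.629, 0.769], [-0.007, 0.827, 0.562, 0.78], [0.0, 0.0, 0.0, 1.0]] ['frame', 'K', 'view']
```

View pics/c1.png

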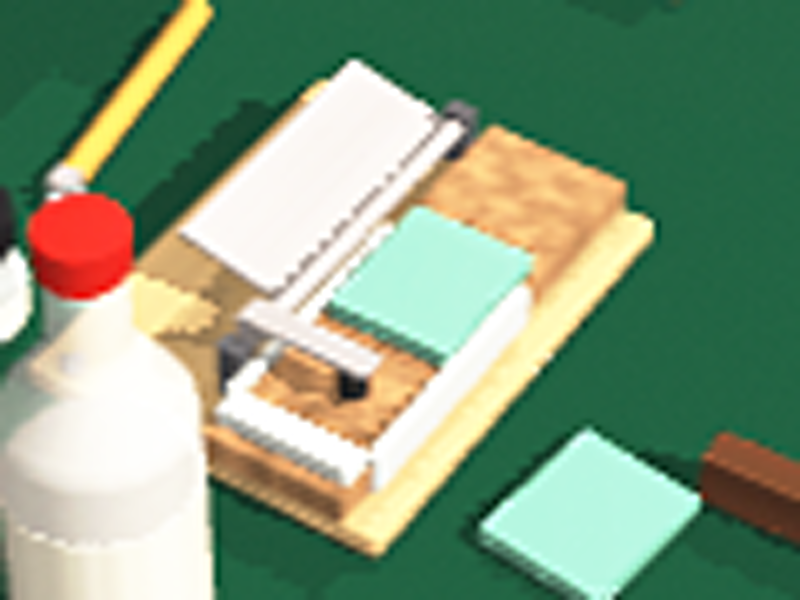

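The crop confirms it: the coupon lies on the cork bed, with its trailing corners at crop (415,207) and (532,258) and leading corners at (328,300) and (443,355). The foot is at (352,385), the white stop at (295,435), and the bar corners are at (353,60), (440,108), (182,235) and (275,292).

```bash
cat >h.py <<'E'
import numpy as np,pickle
from scipy.optimize import least_squares
def proj(c,P):
    P=np.asarray(P,float);q=P@c['view'][:3,:3].T+c['view'][:3,3]
    q=q*[1,-1,-1];q=q@np.asarray(c['K']).T;return q[:,:2]/q[:,2:]
def place(p,P):
    c,s=np.cos(p[2]),np.sin(p[2]);P=np.asarray(P)/1000
    return np.c_[p[0]+c*P[:,0]-s*P[:,1],p[1]+s*P[:,0]+c*P[:,1],P[:,2]]
E
python3 - <<'E'
from h import *
d=pickle.load(open('d0.pkl','rb'))
M=[(43,80,10),(-147,80,10),(-147,66,22),(-147,8,22),(-136,-48.2,37.2),(-136,-19.1,29.8),(-22,-48.2,37.2),(-22,-19.1,29.8)]
U=np.array([(380,545),(655,222),(627,185),(490,127),(353,60),(440,108),(182,235),(275,292)])
px=U/6.6667+[260,200]-.5
f=lambda p:(proj(d['scene'],place(p,M))-px).ravel()
best=min((least_squares(f,[.5,0,a]) for a in(-2,0,2,3.1)),key=lambda r:r.cost)
print(best.x,np.degrees(best.x[2]));print(best.fun.reshape(-1,2).round(1))
C=[(-30,-25,30),(-30,25,30),(30,-25,30),(30,25,30)]
Uc=np.array([(415,207),(532,258),(328,300),(443,355)])/6.6667+[260,200]-.5
r=least_squares(lambda p:(proj(d['scene'],place(p,C))-Uc).ravel(),best.x)
print('coupon',r.x,np.degrees(r.x[2]),r.fun.round(1))
c,s=np.cos(best.x[2]),np.sin(best.x[2]);v=r.x[:2]-best.x[:2]
print('in holder',(c*v[0]+s*v[1])*1e3,(-s*v[0]+c*v[1])*1e3)
np.save('fix.npy',best.x)
print(proj(d['side'],place(best.x,M)).round(0).tolist())
E
```

```text
[ 0.57660138 -0.04963871  0.42725487] 24.47990055529352
[[ 1.3  0.5]
 [ 1.1  0.2]
 [ 0.7  0.2]
 [ 1.3  0.4]
 [ 0.9  0.4]
 [-2.5 -0.5]
 [ 0.6  0.1]
 [-3.2 -1.6]]
coupon [ 0.51078802 -0.04308476  0.41973874] 24.049258529329435 [ 0.2 -0.3  0.1 -0.2 -0.4  0.2  0.2  0.3]
in holder -57.18139831148164 33.23614068825399
[[294.0, 264.0], [362.0, 275.0], [364.0, 268.0], [368.0, 256.0], [368.0, 239.0], [366.0, 247.0], [329.0, 234.0], [327.0, 241.0]]
```

```bash
cat >>h.py <<'E'
def rows(target,yaw,s):
    "shift in tool axes (mm) from state s to world target, turn about tool z"
    from scipy.spatial.transform import Rotation as R
    r=R.from_euler('xyz',s['ee_rot'],degrees=True)
    g=R.from_euler('xyz',[180,0,yaw],degrees=True)
    return (r.inv().apply(np.asarray(target)-s['tcp_pos'])*1000).round(1),np.degrees((r.inv()*g).as_rotvec()).round(2)
E
python3 - <<'E'
from h import *
from rig import get_state
d=pickle.load(open('d0.pkl','rb'))
M=[(43,80,10),(-147,80,10),(-147,66,22),(-147,8,22),(-136,-48.2,37.2),(-22,-48.2,37.2)]
U=np.array([(380,545),(655,222),(627,185),(490,127),(353,60),(182,235)])
px=U/6.6667+[260,200]-.5
b=least_squares(lambda p:(proj(d['scene'],place(p,M))-px).ravel(),[.57,-.05,.43])
p=b.x;print(p,np.degrees(p[2]),b.fun.round(1));np.save('fix.npy',p)
print(place([.510788,-.043085,0],[(0,0,0)]))
v=np.array([.510788,-.043085])-p[:2];c,s=np.cos(p[2]),np.sin(p[2]);print((c*v[0]+s*v[1])*1e3,(-s*v[0]+c*v[1])*1e3)
t=place(p,[(-106,1.5,200)])[0];print(t,rows(t,np.degrees(p[2]),get_state()))
E
```

```text
[ 0.57799798 -0.05198917  0.42547931] 24.37816899356322 [ 0.2  0.2  0.1 -0.  -0.3 -0.1  0.4  0.1 -0.   0.1 -0.4 -0.3]
[[ 0.510788 -0.043085  0.      ]]
-57.542337860179494 35.851702346844306
[ 0.48082969 -0.0943752   0.2       ] (array([ 389.4, -327. ,   37.4]), array([-0.08,  0.01,  1.9 ]))
```

```bash
python3 -m creep '[[[48,-40,0],[0,0,1.9],0.565],[[97,-81,0],[0,0,1.9],0.565],[[140,-120,0],[0,0,1.9],0.565],[[175,-150,5],[0,0,1.9],0.565],[[210,-180,10],[0,0,1.9],0.565],[[245,-210,15],[0,0,1.9],0.565],[[280,-240,20],[0,0,1.9],0.565],[[315,-265,25],[0,0,1.9],0.565]]' 10; python3 - <<'E'
from h import *
from rig import get_state
p=np.load('fix.npy');s=get_state();t=place(p,[(-106,1.5,200)])[0]
print(s['finger_gap'],rows(t,np.degrees(p[2]),s))
E
```

```text
time_s: 0.9
tcp_pos: [0.4361, -0.1929, 0.214]
ee_rot: [180.0, 0.0, 24.4]
force: [1.8, -0.5, 0.3]
finger_gap: 0.0521
finger_force: 0.0
0.052086118585569025 (array([ 81.4, -71.3,  14. ]), array([ 0.01,  0.01, -0.01]))
```

```bash
python3 -m creep '[[[30,-25,6],[0,0,0],0.565],[[60,-50,10],[0,0,0],0.565],[[74,-62,12],[0,0,0],0.565],[[74,-62,12],[0,0,0],0.565],[[74,-62,12],[0,0,0],0.565]]'; python3 - <<'E'
from h import *
from rig import *
import cv2
from scipy.spatial.transform import Rotation as R
p=np.load('fix.npy');s=get_state();w=snapshot('wrist')
T=np.eye(4);T[:3,:3]=R.from_euler('xyz',s['ee_rot'],degrees=True).as_matrix();T[:3,3]=s['tcp_pos']
w['view']=np.linalg.inv(T@w['T_tool_cam']);pickle.dump(w,open('w.pkl','wb'))
for P in [(-147,66,22),(-147,8,22),(-136,-48.2,37.2),(-22,-48.2,37.2),(-136,-19.1,29.8),(-87.5,11,30),(-87.5,61,30),(-27.5,11,30),(-27.5,61,30),(25,10,30),(25,64,30),(43,80,10)]:
    print(P,proj(w,place(p,[P]))[0].round(1))
print(rows(place(p,[(-106,1.5,200)])[0],np.degrees(p[2]),s),[k for k in w])
cv2.imwrite('pics/w1.png',w['frame'][:,:,::-1])
E
```

```text
time_s: 1.4
tcp_pos: [0.4775, -0.1081, 0.2019]
ee_rot: [-180.0, 0.1, 24.4]
force: [0.8, -0.2, 0.0]
finger_gap: 0.0519
finger_force: 0.0
(-147, 66, 22) [218.6 245.1]
(-147, 8, 22) [289.6 245.1]
(-136, -48.2, 37.2) [361.  237.8]
(-22, -48.2, 37.2) [366.6  81.7]
(-136, -19.1, 29.8) [323.2 235. ]
(-87.5, 11, 30) [284.1 173.8]
(-87.5, 61, 30) [218.2 173.8]
(-27.5, 11, 30) [282.6  90.4]
(-27.5, 61, 30) [213.   90.4]
(25, 10, 30) [282.6   9.3]
(25, 64, 30) [203.6   9.3]
(43, 80, 10) [186.2 -12.3]
(array([  8.7, -11.2,   1.9]), array([-0.01,  0.06,  0.04])) ['frame', 'K', 'T_tool_cam', 'view']
```

View pics/w1.png

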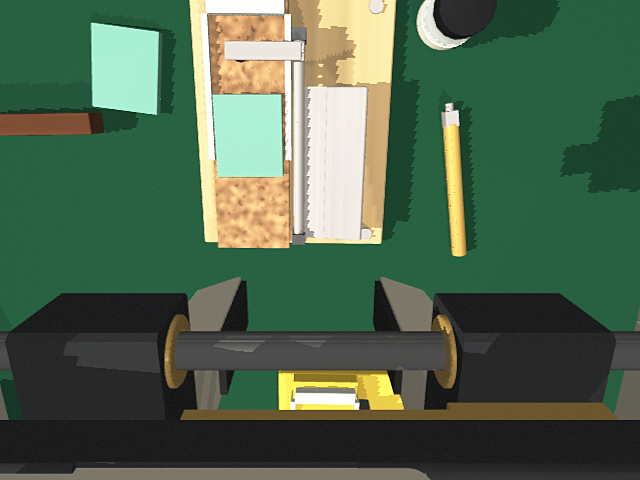

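The wrist view shows the bed corner at (218,247), the coupon's trailing edge at row 178 and the bar's outer corner at (361,240). These agree with the predictions to 2–4 px, so y is right and x is about 2 mm less. Nothing stands in the way of going down.

```bash
python3 -m creep '[[[0,0,0],[0,0,0],0.565],[[0,0,0],[0,0,0],0.565]]'; python3 - <<'E'
from h import *
from rig import *
p=np.load('fix.npy');s=get_state()
p[:2]-=.002*np.array([np.cos(p[2]),np.sin(p[2])]);np.save('fix.npy',p)
for z in (200,36):print(rows(place(p,[(-106,1.5,z)])[0],np.degrees(p[2]),s))
E
```

```text
time_s: 1.65
tcp_pos: [0.4775, -0.109, 0.2023]
ee_rot: [180.0, 0.0, 24.3]
force: [0.1, -0.6, 0.4]
finger_gap: 0.0516
finger_force: 0.0
(array([  7. , -12. ,   2.3]), array([ 0.02,  0.01, -0.11]))
(array([  7.1, -12.1, 166.3]), array([ 0.02,  0.01, -0.11]))
```

```bash
python3 -m creep '[[[7,-12,20],[0,0,0],0.565],[[7,-12,55],[0,0,0],0.565],[[7,-12,90],[0,0,0],0.565],[[7,-12,120],[0,0,0],0.565],[[7,-12,138],[0,0,0],0.565],[[7,-12,145],[0,0,0],0.565],[[7,-12,145],[0,0,0],0.565],[[7,-12,145],[0,0,0],0.565]]'; python3 - <<'E'
from h import *
from rig import *
import cv2
p=np.load('fix.npy');s=get_state()
print(rows(place(p,[(-106,1.5,36)])[0],np.degrees(p[2]),s))
w=snapshot('side');cv2.imwrite('pics/s2.png',cv2.resize(w['frame'][190:310,260:420,::-1],(800,600),interpolation=cv2.INTER_CUBIC))
E
```

```text
time_s: 2.45
tcp_pos: [0.4799, -0.0943, 0.058]
ee_rot: [180.0, -0.1, 24.4]
force: [0.0, 0.4, 1.0]
finger_gap: 0.0521
finger_force: 0.0
(array([-1.2,  0.4, 22. ]), array([ 0.04, -0.06, -0.02]))
```

View pics/s2.png

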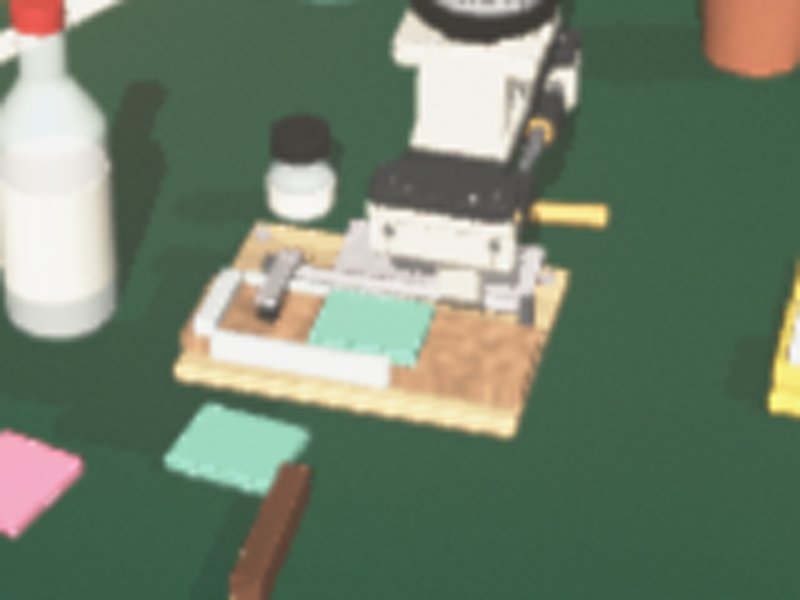

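The side crop shows the pusher finger's tip at crop (460,295), still about 25 mm above the bed and clear behind the glass edge at (430,330). The other finger is over the bar. Next is the press.

```bash
python3 -m creep '[[[0,0,5],[0,0,0],0.565],[[0,0,10],[0,0,0],0.565],[[0,0,14],[0,0,0],0.565],[[0,0,17],[0,0,0],0.565],[[0,0,19],[0,0,0],0.565],[[0,0,21],[0,0,0],0.565],[[0,0,21.5],[0,0,0],0.565],[[0,0,21.5],[0,0,0],0.565]]'
```

```text
time_s: 3.3
tcp_pos: [0.4795, -0.0942, 0.036]
ee_rot: [180.0, -0.0, 24.4]
force: [-1.6, -0.3, 9.8]
finger_gap: 0.0518
finger_force: 5.2
```

```bash
python3 - <<'E'
from rig import *
import cv2
w=snapshot('side');cv2.imwrite('pics/s3.png',cv2.resize(w['frame'][205:301,280:408,::-1],(800,600),interpolation=cv2.INTER_CUBIC))
s=get_state();print(s['force'],s['torque'])
E
```

```text
[-1.58382855 -0.498899   10.60012219] [-0.32203468  0.45078697 -0.07771795]
```

View pics/s3.png

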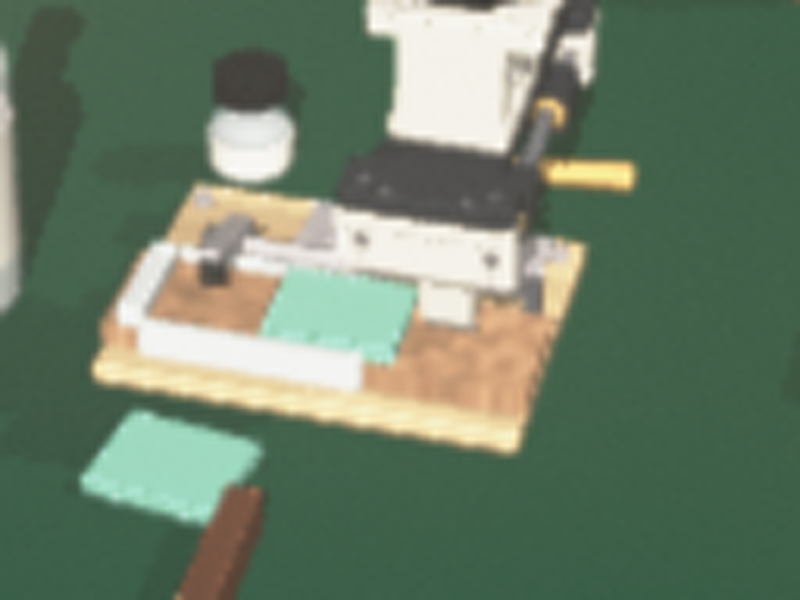

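The foot is up, with the arm raised at (228,240). The pusher tip is just above the bed at (448,305), a few millimetres behind the glass edge at about (405,330). I'll push along tool x.

```bash
python3 -m creep '[[[4,0,0],[0,0,0],0.565],[[8,0,0],[0,0,0],0.565],[[12,0,0],[0,0,0],0.565],[[16,0,0],[0,0,0],0.565],[[20,0,0],[0,0,0],0.565],[[24,0,0],[0,0,0],0.565],[[28,0,0],[0,0,0],0.565],[[32,0,0],[0,0,0],0.565]]'
python3 -m creep '[[[4,0,0],[0,0,0],0.565],[[8,0,0],[0,0,0],0.565],[[12,0,0],[0,0,0],0.565],[[16,0,0],[0,0,0],0.565],[[19,0,0],[0,0,0],0.565],[[22,0,0],[0,0,0],0.565],[[22,0,0],[0,0,0],0.565]]'
python3 - <<'E'
from rig import *
from h import *
import cv2
s=get_state();p=np.load('fix.npy');print(rows(place(p,[(-44.5,1.5,36)])[0],np.degrees(p[2]),s),s['force'])
w=snapshot('side');cv2.imwrite('pics/s4.png',cv2.resize(w['frame'][205:301,280:408,::-1],(800,600),interpolation=cv2.INTER_CUBIC))
E
```

```text
time_s: 4.15
tcp_pos: [0.5061, -0.0825, 0.0355]
ee_rot: [-180.0, 0.3, 24.3]
force: [-9.0, -4.6, 11.1]
finger_gap: 0.0519
finger_force: 6.0
time_s: 4.85
tcp_pos: [0.5268, -0.0732, 0.0356]
ee_rot: [180.0, 0.2, 24.3]
force: [-6.8, -4.3, 10.8]
finger_gap: 0.0519
finger_force: 5.5
(array([ 8.9,  0.3, -0.5]), array([ 0.01,  0.22, -0.09])) [-6.78382656 -4.30289467 10.80231547]
```

View pics/s4.png

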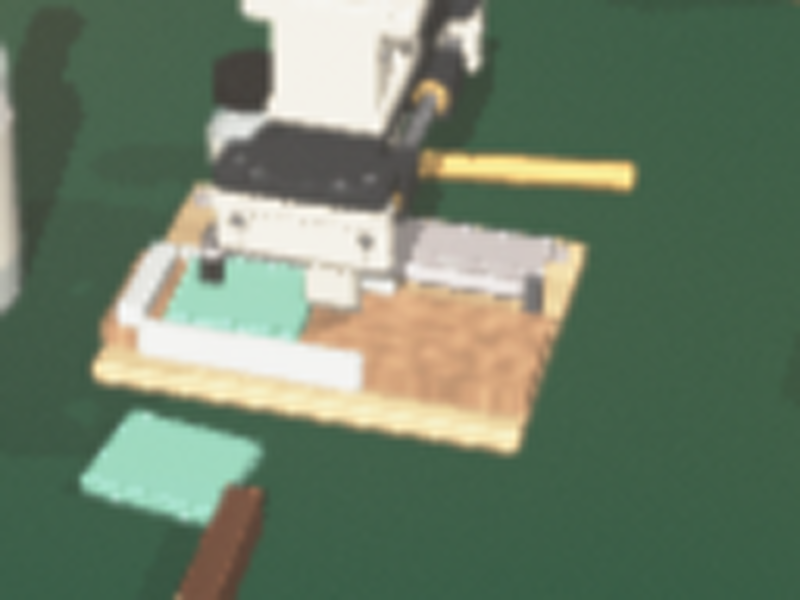

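The glass is sliding straight beneath the raised foot, its leading edge at about (175,290), roughly 9 mm short of the stop.

```bash
python3 -m creep '[[[2,0,0],[0,0,0],0.565],[[4,0,0],[0,0,0],0.565],[[6,0,0],[0,0,0],0.565],[[7,0,0],[0,0,0],0.565],[[7,0,0],[0,0,0],0.565]]'
python3 -m creep '[[[1,0,0],[0,0,0],0.565],[[2,0,0],[0,0,0],0.565],[[2,0,0],[0,0,0],0.565]]'
python3 -c "
from rig import *;from h import *
s=get_state();p=np.load('fix.npy');print(rows(place(p,[(-44.5,1.5,36)])[0],np.degrees(p[2]),s),s['force'])"
```

```text
time_s: 5.4
tcp_pos: [0.5329, -0.0705, 0.0355]
ee_rot: [180.0, 0.2, 24.3]
force: [-6.5, -4.2, 11.6]
finger_gap: 0.0519
finger_force: 5.5
time_s: 5.7
tcp_pos: [0.5343, -0.0698, 0.0355]
ee_rot: [180.0, 0.3, 24.3]
force: [-8.0, -5.5, 11.5]
finger_gap: 0.052
finger_force: 5.7
(array([ 0.7,  0.3, -0.5]), array([ 0.  ,  0.28, -0.1 ])) [-8.02378865 -5.51783465 11.4514862 ]
```

```bash
python3 -m creep '[[[1,0,0],[0,0,0],0.565],[[1,0,0],[0,0,0],0.565]]'
python3 -m creep '[[[1,0,0],[0,0,0],0.565],[[1,0,0],[0,0,0],0.565]]'
python3 -m creep '[[[1,0,0],[0,0,0],0.565],[[1,0,0],[0,0,0],0.565]]'
```

```text
time_s: 5.9
tcp_pos: [0.5345, -0.0697, 0.0354]
ee_rot: [-180.0, 0.4, 24.3]
force: [-10.3, -5.7, 13.3]
finger_gap: 0.052
finger_force: 7.1
time_s: 6.1
tcp_pos: [0.5346, -0.0697, 0.0353]
ee_rot: [-180.0, 0.4, 24.3]
force: [-12.4, -7.0, 15.2]
finger_gap: 0.0518
finger_force: 8.3
time_s: 6.3
tcp_pos: [0.5348, -0.0696, 0.0352]
ee_rot: [-180.0, 0.5, 24.3]
force: [-15.1, -7.3, 17.9]
finger_gap: 0.0517
finger_force: 9.5
```

The tool stopped within 0.5 mm of the expected home position and the force kept rising, so the glass is against the stop. I'll back off a little with the bar still held, then check before letting the bar up.

```bash
python3 -m creep '[[[-3,0,0],[0,0,0],0.565],[[-6,0,0],[0,0,0],0.565],[[-8,0,0],[0,0,0],0.565],[[-8,0,0],[0,0,0],0.565]]'
python3 - <<'E'
from rig import *
from h import *
import cv2
s=get_state();p=np.load('fix.npy');print(rows(place(p,[(-44.5,1.5,36)])[0],np.degrees(p[2]),s),s['force'])
w=snapshot('side');cv2.imwrite('pics/s5.png',cv2.resize(w['frame'][220:280,290:370,::-1],(800,600),interpolation=cv2.INTER_CUBIC))
E
```

```text
time_s: 6.7
tcp_pos: [0.5343, -0.07, 0.0368]
ee_rot: [179.9, -0.2, 24.4]
force: [0.5, 0.4, 10.2]
finger_gap: 0.0518
finger_force: 4.9
(array([0.7, 0.1, 0.8]), array([ 0.11, -0.23,  0.02])) [ 0.51709332  0.39003576 10.18396967]
```

View pics/s5.png

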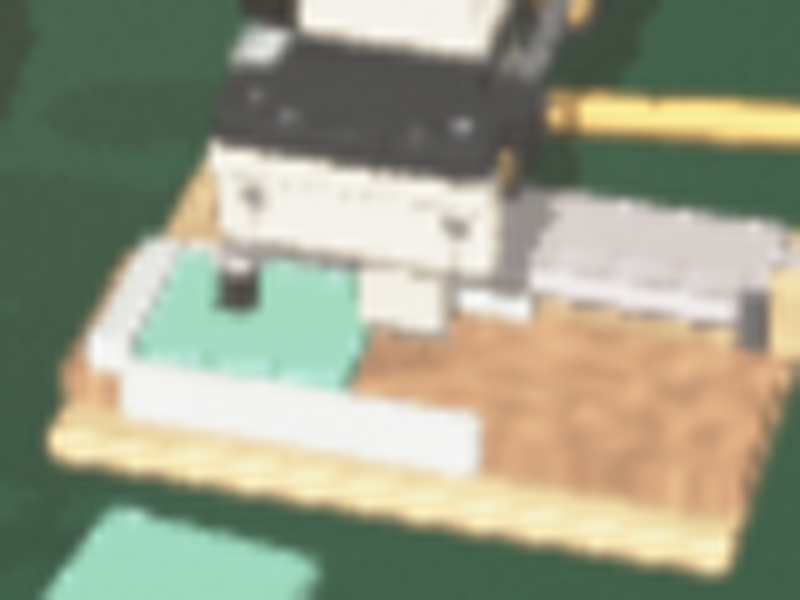

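The glass edge is flush on the white stop, from (180,255) to (135,350), and the foot is above the glass at (238,285). The push force is gone. I'll back off 3 mm more and lift.

```bash
python3 -m creep '[[[-2,0,0],[0,0,0],0.565],[[-4,0,0],[0,0,0],0.565],[[-4,0,-2],[0,0,0],0.565],[[-4,0,-4],[0,0,0],0.565],[[-4,0,-7],[0,0,0],0.565],[[-4,0,-10],[0,0,0],0.565],[[-4,0,-14],[0,0,0],0.565],[[-4,0,-20],[0,0,0],0.565]]'
python3 -m creep '[[[-5,0,-20],[0,0,0],0.565],[[-10,0,-50],[0,0,0],0.565],[[-30,0,-85],[0,0,0],0.565],[[-60,0,-115],[0,0,0],0.565],[[-90,0,-130],[0,0,0],0.565],[[-100,0,-130],[0,0,0],0.565],[[-100,0,-130],[0,0,0],0.565],[[-100,0,-130],[0,0,0],0.565]]'
python3 - <<'E'
from rig import *
import cv2,numpy as np
w=snapshot('side');a=cv2.resize(w['frame'][220:280,290:370,::-1],(800,600),interpolation=cv2.INTER_CUBIC)
cv2.imwrite('pics/s6.png',a);w=snapshot('scene');cv2.imwrite('pics/s7.png',cv2.resize(w['frame'][200:290,260:380,::-1],(800,600),interpolation=cv2.INTER_CUBIC))
E
```

```text
time_s: 7.55
tcp_pos: [0.5281, -0.0718, 0.0557]
ee_rot: [-180.0, 0.1, 24.4]
force: [0.2, 0.1, -0.4]
finger_gap: 0.0514
finger_force: 0.0
time_s: 8.35
tcp_pos: [0.4379, -0.1126, 0.1854]
ee_rot: [-180.0, -0.0, 24.4]
force: [-0.1, -0.6, -0.1]
finger_gap: 0.0517
finger_force: 0.0
```

View pics/s6.png

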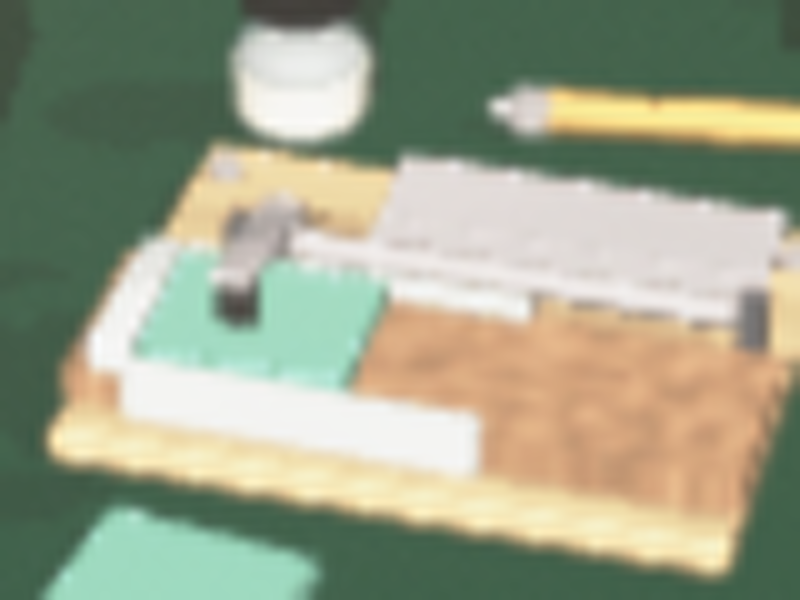

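View pics/s7.png

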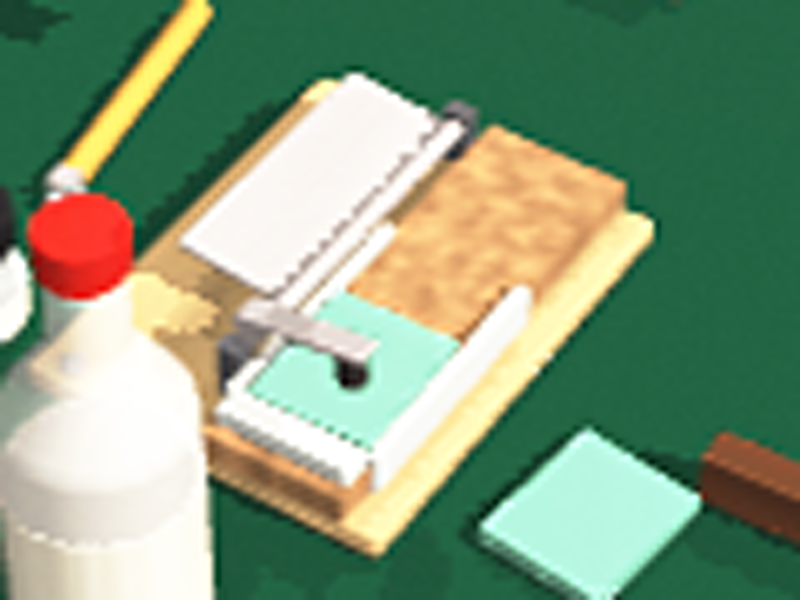

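Both views show the glass flush on the stop (side crop (160,300), scene crop (310,420)). The foot is down on the glass (scene crop (352,370)), the bar is up, the bystanders are unmoved and the arm is clear.

```bash
python3 -c "
from rig import *
print(finish_job())"
```

```text
the job is handed in; nothing more can be done
None
```

The glass plate is fully home against the end stop with the clip closed on it, the arm is clear, the other things on the table were left alone, and the job was handed in at about 8.5 s of the 40 s allowed.

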